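Seat and latch the shaker platform

TASK

Push the loose aluminium platform along between the guides of the laboratory shaker, without lifting it off, until its four holes drop over the four studs and it lies flat on the carriage deck. Then swing the hold-down latch fully round over the platform, to its stop. Leave the other things on the bench where they are.

Things in the scene. Friction and masses are not known exactly. Their poses are not given: they have to be found in the camera images.
- shaker: Fixed white shaker, 196 (its x) by 325 mm (its y). Origin on the bench below the centre of the four studs; z up. The platform slides along its +y, between two aluminium guides with inner faces at x = -84 and 84 mm, tops at z = 86 mm, y from -195 to 75 mm. Raised grey loading deck: y from -195 to -85 mm, top at z = 72 mm. Dark carriage deck beyond it: top at z = 60 mm.
- seat (a point): Point on the carriage deck at the centre of the four studs, 60 mm above the bench, axes as the shaker's: here lies the seated platform's origin. The upright steel studs are 12 mm thick and 12 mm tall (tops level with the loading deck), tapering to 8 mm at the top, at (x, y) = (60, -35), (20, 35), (-20, -35), (-60, 35) mm from here.
- platform: Loose aluminium plate, about 0.5 kg, 160 (its x) by 150 mm (its y), 6 mm thick, with four 18 mm holes in the studs' pattern. Origin: centre of the underside; axes parallel to the shaker's, but for 4 mm play at each guide. It starts level on the loading deck and stud tops, 55 to 100 mm short of the seat in -y; when its holes meet the studs it falls 12 mm.
- lip (a point): Middle of the outer (-y) face of the platform's lip, 20 mm above its underside: an upright wall along the whole -y edge, 5 mm thick, its top 32 mm above the underside. Push here towards +y of the shaker.
- latch (a joint): Angle of the hold-down latch. 0: fully open, arm pointing to -x of the shaker, clear of the platform's path. It grows counter-clockwise seen from above; 1.57: closed at its stop, arm pointing to -y, over the platform. Starts at 0 to 0.15, stays where left, needs about 1 N at the knob. An unseated platform blocks it.
- latch_pivot (a point): On the vertical axis of the latch, at shaker (x, y, z) = (0, 100, 77) mm. The latch is a flat steel bar, 8 mm thick (z = 73 to 81 mm of the shaker), 18 mm wide.
- latch_knob (a point): Centre of the latch's upright black knob: a cylinder 16 mm across and 44 mm tall (z = 81 to 125 mm of the shaker), 60 mm from the pivot. This point is 22 mm below its top. It can be pushed from the side.
- wash_bottle: Bystander, to be left alone: white plastic bottle with a red cap, 68 mm wide, 170 mm tall. Origin at its underside.
- mortar: Bystander, to be left alone: white ceramic bowl, 110 mm wide, 60 mm tall. Origin at its underside.
- jar: Bystander, to be left alone: amber jar, 76 mm wide, 100 mm tall. Origin at its underside.
- tweezers: Bystander, to be left alone: steel tweezers lying flat, 130 mm long, 8 mm high. Origin at its underside.
- tube_rack: Bystander, to be left alone: white tube rack with six red-capped tubes, 100 x 70 mm, 94 mm tall. Origin at its underside.
- spatula: Bystander, to be left alone: flat steel spatula lying flat, 180 mm long. Origin at its underside.
- beaker: Bystander, to be left alone: glass beaker, 70 mm wide, 90 mm tall. Origin at its underside.

How it is judged:
On the way:
1. the platform has dropped over the studs and lies on the carriage deck, while the latch is still open (below 0.4 rad) (horizontal distance between platform and seat below 0.005 m and z of platform in the frame of seat below 0.003 m and angle between the y axis of platform and the y axis of shaker, either way round below 0.06 rad and angle between platform's own z axis and vertical below 0.03 rad and linear speed of platform below 0.02 m/s and value of joint latch below 0.4 rad), for 0.2 s.
At the end, for the whole second after the job is handed in: The platform lies flat on the carriage deck over all four studs (origin within 5 mm of the seat sideways and less than 3 mm above it, aligned with the shaker, at rest), and the latch is closed over it (above 1.35 rad) (horizontal distance between platform and seat below 0.005 m and z of platform in the frame of seat below 0.003 m and angle between the y axis of platform and the y axis of shaker, either way round below 0.06 rad and angle between platform's own z axis and vertical below 0.03 rad and linear speed of platform below 0.02 m/s and value of joint latch above 1.35 rad and velocity of joint latch between -0.1 and 0.1 rad/s); the robot touches nothing.
It fails at once if the platform is lifted more than 25 mm above the loading deck (z of platform in the frame of shaker above 0.097 m).
It fails at once if the platform is tipped by more than 0.35 rad (angle between platform's own z axis and vertical above 0.35 rad).
It fails at once if another thing on the bench is moved by more than 40 mm (distance of any of wash_bottle, mortar, jar, tweezers, tube_rack, spatula, beaker from where it was at the start of the episode above 0.04 m).
It also fails if it takes over 48 s, if anything falls off the work surface, if the arm or the gripper's body presses on something with over 40 N, if the wrist force passes 120 N, or if a joint passes its speed limit or range.

ROBOT

A 6-joint arm with a two-finger parallel gripper is mounted at the origin on the work surface. World frame = base frame: x ahead of the robot, y to its left, z up, the work surface at z = 0. Lengths are in m, angles in rad, forces in N, time in s.
With the tool pointing down it reaches from about 0.35 to 0.975 m from the base axis. Payload 4.9 kg.
Tool frame: the origin (TCP) lies midway between the tips of the shut fingers; the grasp point (between the pads) lies 19 mm behind it; z points along the fingers, y is the line along which they close (so a half turn about z gives the same grasp; the last joint's range is limited). The gripper opens to 85 mm and grips with 20 to 120 N. Pads are 22 mm wide; open, the fingers measure 114 mm over their backs; the gripper's body (76 mm by 85 mm) begins 54 mm behind the grasp point. The pads swing forward as they close: fully open they stand 13 mm farther back than shut.
Start: joints at [-1.382, 0.053, 1.613, -0, 1.476, -0.119], TCP at [0.189, -0.596, 0.231] pointing down, gripper open.
Joint ranges: [-3.01, 3.01], [-1.01, 2.22], [0.06, 2.58], [-1.02, 4.17], [0.09, 2.62], [-3.14, 3.14]. Speed limits (rad/s): [2.57, 2.57, 3.14, 3.14, 3.14, 3.14].

INTERFACE

Orientations are given as a rotation vector (axis times angle).
In Python, from station import telemetry, optics, ctrl gives the robot as it stands.
- The arm moves only by the shell command python3 -m pendant 'ROWS' [FORCE]. ROWS is JSON, one flat list of numbers, 7 for each row, row after row: the turn, a rotation vector about the tool's x, y, z as a fraction of full scale, then the shift along the tool's x, y, z as a fraction of full scale, then the opening, from 0 (shut) to 1 (fully open). In form: [ax, ay, az, tx, ty, tz, fingers, ax, ay, az, tx, ty, tz, fingers, ...]. A call has 1 to 12 rows; each row is the pose to reach, as a shift and turn from the pose commanded when the call began, along the tool's axes at that moment; what a row does not reach only later rows make up. Full scale, the value 1, is 300 mm for a shift and 30 degrees for a turn. A row lasts 1/8 s, in which the tool goes at most 62.5 mm and 10.7 degrees, less where a joint would pass 70% of its speed; a pose out of reach is approached as far as the arm can. A call with a number of a shift or a turn outside -1 to 1 is refused whole. A call with a gripper value outside its range is refused whole. The fingers move at their own pace and stop on an object; FORCE is the grip in N (left out, the last holds). Time passes only in rows, so rows that repeat a pose let the fingers close. It gives the time, the measured TCP pose, the force, the opening and the grip force at its end, in the units of the state.
- telemetry.get_obs(): the state, without advancing time (a new reading comes with each control period).
- optics.get_image(name): name is "scene" or "top"; returns a dict with "image" (384x512x3 uint8, red, green, blue), "depth" (384x512 float32, m along the optical axis (not along the pixel's ray), 0 where there is no reading), "fx", "fy", "cx", "cy" (pixels), "rvec" (rotation vector, rad) and "tvec" (3), from world to camera coordinates, as OpenCV has them. Camera axes: x right, y down, z forward; pixel columns grow to the right and rows downward; lengths in m; the calibration is good to about 2 mm. A picture is of the moment at which its call begins.
- ctrl.finish_job(): hands the job in; it is judged then, once.
The state is a dict: "t": time; "q": joint angles; "dq": joint speeds; "effort": joint torques, N m; "tool_pos": TCP position; "tool_rot": TCP orientation; "contact_force": force on the tool from outside, world axes, zero at the start; "wrist_torque": the same for the moment, N m; "opening": finger opening in m; "grip_force": force on a finger pad.
Only numpy, scipy, OpenCV 4.12 (cv2) and the standard library are available. Lean on these libraries where they do the work, as an engineer would, in place of code of your own. Each camera call takes 0.05 s, during which the arm holds its last target. There are 200 camera calls.

## Working session

There is one attempt and no reset: what is moved stays moved. The work goes in short steps, Python scripts to look and compute and a shell command to move; the robot and the scene stay as the last step left them, time stands still between calls to the robot, and variables do not carry over. Pictures are saved under pics/ and viewed, at most 10 in all, crops included, and the job is handed in when it is done.

```bash
mkdir -p pics; python3 - <<'E'
from station import telemetry, optics
import cv2,pickle
o=telemetry.get_obs();print({k:o[k] for k in('t','tool_pos','tool_rot','opening','contact_force')})
for n in("scene","top"):
    d=optics.get_image(n);pickle.dump(d,open(f'{n}.pkl','wb'))
    cv2.imwrite(f'pics/{n}0.png',cv2.resize(d['image'][:,:,::-1],(768,576)))
    print(n,d['fx'],d['cx'],d['cy'],d['rvec'],d['tvec'])
E
```

```text
{'t': 0.0, 'tool_pos': array([ 0.18924111, -0.594988  ,  0.23003642]), 'tool_rot': array([-3.10236944e+00, -4.81310993e-01,  1.38195116e-04]), 'opening': 0.08576914455550722, 'contact_force': array([ 0.16037896, -0.05522028,  0.64554749])}
scene 430.85504347098504 258.2837787590389 194.98374829170098 [ 1.9259656   1.04852187 -0.5507999 ] [-0.2930718  -0.18421872  1.83495244]
top 368.5457135796022 251.4672047905407 192.9415136519062 [ 2.22066679 -2.21810074  0.07179106] [-0.02847049  0.52138742  1.12926323]
```

View pics/scene0.png

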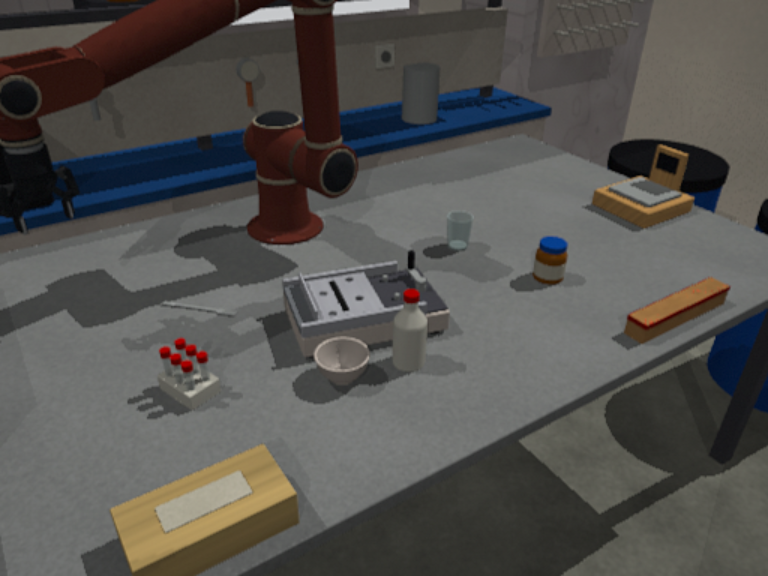

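View pics/top0.png

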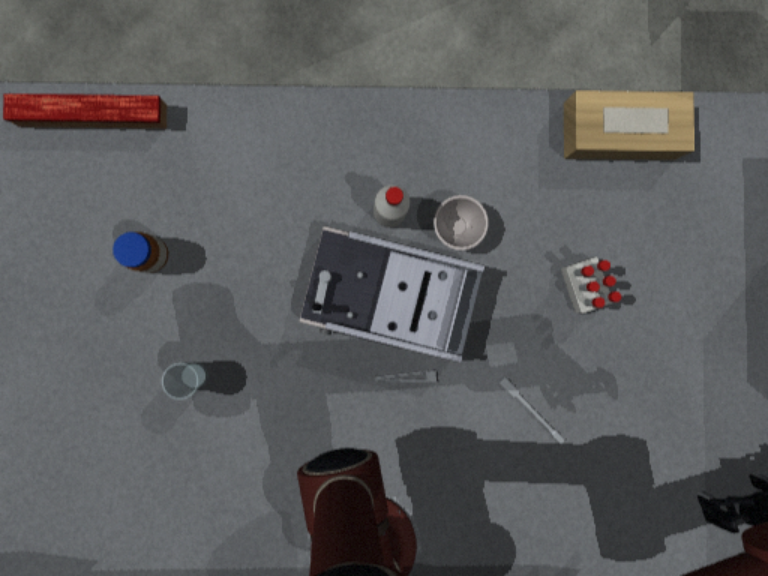

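The top view shows the shaker at about (390,295), sloping slightly, with +y to image left. The visible studs are at (360,275) and (350,315), the latch pivot at (322,275) and the knob at (318,307). The platform holes are at (442,275), (402,286), (432,315) and (392,326), and the lip is at about x=460. In scene0 the black knob is at (411,260), with the wash bottle and mortar on the shaker's +x side.

```bash
cat > h.py <<'E'
import numpy as np,cv2
def cast(d,uv,z):
    R=cv2.Rodrigues(np.array(d['rvec'],float))[0];t=np.array(d['tvec'],float)
    C=-R.T@t;r=R.T@np.array([(uv[0]-d['cx'])/d['fx'],(uv[1]-d['cy'])/d['fy'],1.])
    return C+r*(z-C[2])/r[2]
def pix(d,p):
    K=np.array([[d['fx'],0,d['cx']],[0,d['fy'],d['cy']],[0,0,1.]])
    return cv2.projectPoints(np.array([p],float),np.array(d['rvec'],float),np.array(d['tvec'],float),K,None)[0].ravel()
E
python3 - <<'E'
import pickle,cv2
d=pickle.load(open('top.pkl','rb'))
cv2.imwrite('pics/crop.png',cv2.resize(d['image'][145:245,195:328,::-1],None,fx=6,fy=6,interpolation=cv2.INTER_CUBIC))
E
```

```text
(no output)
```

View pics/crop.png

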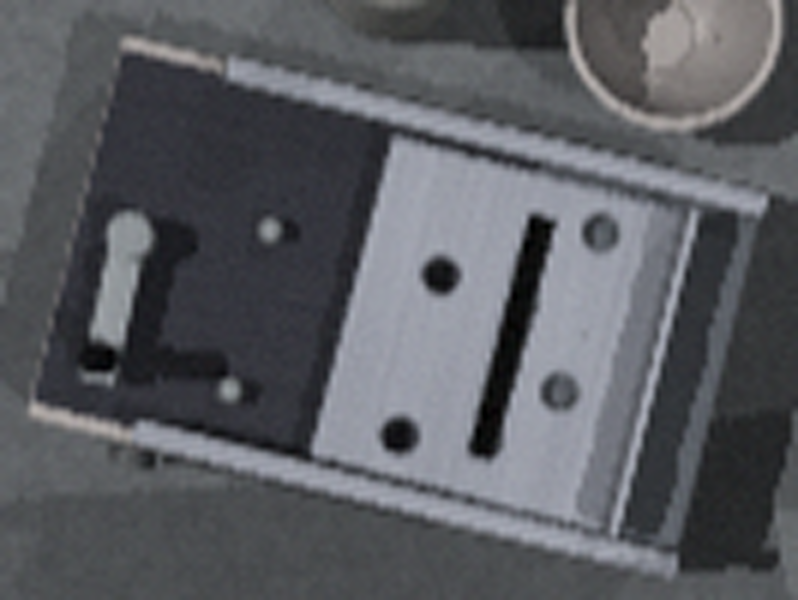

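The crop shows the studs at (270,231) and (230,390), the latch pivot at (130,235) and the knob top at (98,356). The holes are at (441,275), (601,232), (400,435) and (560,391). The platform's lip top edge runs from (693,212) to (617,532).

```bash
python3 - <<'E'
from h import *;import pickle
d=pickle.load(open('top.pkl','rb'))
def c(u,v,z): return cast(d,(195+(u+.5)/6-.5,145+(v+.5)/6-.5),z)
# shaker-frame points -> crop px
S=[((20,35),(270,231),.072),((-60,35),(230,390),.072),((0,100),(130,235),.081)]
W=np.array([c(*p,z)[:2] for _,p,z in S]);L=np.array([s[0] for s in S])/1000.
g=[c(228,62,.086),c(768,203,.086),c(135,423,.086),c(675,573,.086)]
for q in g: print('guide',q)
print('len',np.linalg.norm(g[1]-g[0]),np.linalg.norm(g[3]-g[2]),'width',np.linalg.norm(g[0]-g[2]))
dirs=(g[0]-g[1]+g[2]-g[3])[:2];thg=np.arctan2(-dirs[0],dirs[1])
L2=np.vstack([L,[[0,.075],[0,-.195]]]);W2=np.vstack([W,[(g[0]+g[2])[:2]/2],[(g[1]+g[3])[:2]/2]])
def fit(L,W):
    l=L-L.mean(0);w=W-W.mean(0)
    th=np.arctan2((l[:,0]*w[:,1]-l[:,1]*w[:,0]).sum(),(l*w).sum())
    R=np.array([[np.cos(th),-np.sin(th)],[np.sin(th),np.cos(th)]]);o=W.mean(0)-R@L.mean(0)
    return th,o,R,(W-(L@R.T+o))*1000
th,o,R,res=fit(L2,W2);print('th',th,thg,'o',o);print(res.round(1))
H=np.array([c(441,275,.078),c(601,232,.078),c(400,435,.078),c(560,391,.078)])[:,:2]
print('holes in shaker mm',((H-o)@R*1000).round(1))
lp=np.array([c(693,212,.104),c(617,532,.104)])[:,:2];print('lip top',((lp-o)@R*1000).round(1))
k=c(98,356,.125)[:2];k=(k-o)@R*1000;print('knob',k)
for n,p in dict(lip=(0,-.155),seat=(0,0),pivot=(0,.1),knobopen=(-.06,.1),knobclosed=(0,.04)).items(): print(n,R@np.array(p)+o)
print('mortar rim',c(672,75,.06),'bottle');np.savez('sh.npz',o=o,R=R,th=th)
E
```

```text
guide [0.62854189 0.02910049 0.086     ]
guide [ 0.56134199 -0.23194396  0.086     ]
guide [0.45514646 0.07307481 0.086     ]
guide [ 0.3831631 -0.1859315  0.086    ]
len 0.26955525345263054 0.26882312396863656 width 0.1788846392853146
th -0.25336321726138944 -0.2615052622180835 o [ 0.52088926 -0.02066453]
[[-1.   0.6]
 [-0.8 -0.2]
 [-0.6 -0. ]
 [ 2.2 -0.9]
 [ 0.2  0.5]]
holes in shaker mm [[  18.8  -50.3]
 [  58.8 -120.4]
 [ -61.1  -50.4]
 [ -21.  -120.2]]
lip top [[  76.6 -157.2]
 [ -79.2 -159.5]]
knob [-60.0108886   96.46765078]
lip [ 0.48203677 -0.17071613]
seat [ 0.52088926 -0.02066453]
pivot [0.54595538 0.07614296]
knobopen [0.48787089 0.09118263]
knobclosed [0.53091571 0.01805847]
mortar rim [ 0.62671297 -0.19027733  0.06      ] bottle
```

```bash
python3 -m pendant '[0,0,-0.3,0.2,-0.15,0,1, 0,0,-0.6,0.35,-0.27,0,1, 0,0,-0.8,0.5,-0.37,0,1, 0,0,-0.97,0.65,-0.48,0,1, 0,0,-0.97,0.65,-0.48,0,1, 0,0,-0.97,0.65,-0.48,0,1, 0,0,-0.97,0.65,-0.48,0,1]'
cat >> h.py <<'E'
def rep(tgt,yaw=None):
    """tool pose in shaker frame (mm), shift to target (shaker x,y mm, world z mm) in tool axes/300mm"""
    from station import telemetry
    o=telemetry.get_obs();s=np.load('sh.npz');p=np.array(o['tool_pos'])
    T=cv2.Rodrigues(np.array(o['tool_rot'],float))[0]
    l=(p[:2]-s['o'])@s['R']*1000
    w=np.r_[s['R']@np.array(tgt[:2])/1000+s['o'],tgt[2]/1000]
    a=np.degrees(np.arctan2(T[1,0],T[0,0])-s['th'])
    print('t',o['t'],'tool shaker xy',l.round(1),'z',(p[2]*1000).round(1),'tool-x angle in shaker deg',a.round(1),'tilt',T[2,2].round(4),'F',np.round(o['contact_force'],1))
    print('shift/0.3:',(T.T@(w-p)/.3).round(3))
E
python3 -c "
from h import *;rep((0,-187,230))"
```

```text
t: 0.98
tool_pos: [0.3308, -0.4002, 0.2311]
tool_rot: [-2.885, -1.243, 0.001]
contact_force: [-0.7, 0.6, -0.1]
opening: 0.0854
grip_force: 0.0
t 0.975 tool shaker xy [ -88.9 -415.1] z 231.1 tool-x angle in shaker deg 61.1 tilt -1.0 F [-0.7  0.6 -0.1]
shift/0.3: [ 0.809 -0.108  0.004]
```

```bash
python3 -m pendant '[0,0,-0.25,0.2,-0.03,0,1, 0,0,-0.5,0.4,-0.05,0,1, 0,0,-0.75,0.6,-0.08,0,1, 0,0,-0.96,0.75,-0.1,0,1, 0,0,-0.96,0.81,-0.11,0,1, 0,0,-0.96,0.81,-0.11,0,1, 0,0,-0.96,0.81,-0.11,0,1]'
python3 - <<'E'
from h import *;rep((0,-187,66))
from station import optics
d=optics.get_image('top');cv2.imwrite('pics/b.png',cv2.resize(d['image'][:,:,::-1],(768,576)))
E
```

```text
t: 1.85
tool_pos: [0.4734, -0.2012, 0.2312]
tool_rot: [-2.486, -1.921, 0.001]
contact_force: [-0.7, -0.2, -0.2]
opening: 0.0852
grip_force: 0.0
t 1.85 tool shaker xy [  -0.7 -186.6] z 231.2 tool-x angle in shaker deg 89.9 tilt -1.0 F [-0.7 -0.2 -0.2]
shift/0.3: [-0.001  0.003  0.551]
```

View pics/b.png

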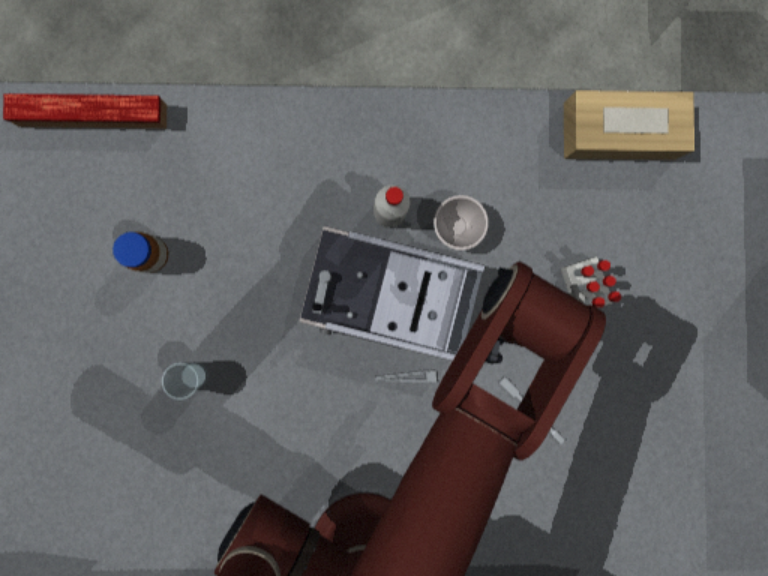

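The gripper hangs behind the lip at the shaker's -y end, about (490,345), with the platform and bystanders undisturbed. I'll descend now.

```bash
python3 -m pendant '[0,0,0,0,0,0.15,1, 0,0,0,0,0,0.3,1, 0,0,0,0,0,0.42,1, 0,0,0,0,0,0.5,1, 0,0,0,0,0,0.53,1, 0,0,0,0,0,0.55,1, 0,0,0,0,0,0.55,1]'
python3 - <<'E'
from h import *;rep((0,-171,66))
from station import optics
d=optics.get_image('scene');cv2.imwrite('pics/c.png',cv2.resize(d['image'][140:270,150:320,::-1],None,fx=4.5,fy=4.5,interpolation=cv2.INTER_CUBIC))
E
```

```text
t: 2.78
tool_pos: [0.4744, -0.2003, 0.067]
tool_rot: [2.483, 1.923, 0.001]
contact_force: [0.7, -0.5, 0.9]
opening: 0.0854
grip_force: 0.0
t 2.775 tool shaker xy [  -0.  -185.5] z 67.0 tool-x angle in shaker deg 90.0 tilt -1.0 F [ 0.7 -0.5  0.9]
shift/0.3: [0.048 0.    0.003]
```

View pics/c.png

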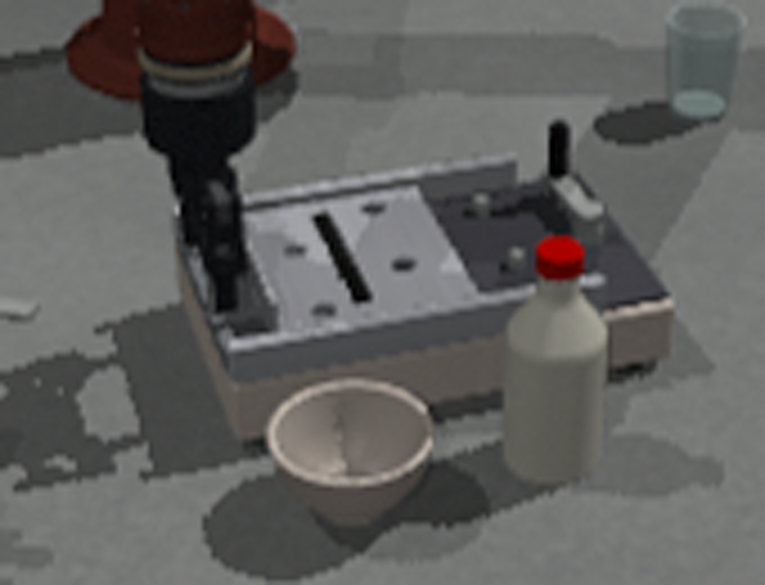

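The fingers stand behind the lip at about (225,280), between the guides and clear of the deck. I'll push slowly.

```bash
python3 -m pendant '[0,0,0,0.03,0,0,1, 0,0,0,0.05,0,0,1, 0,0,0,0.07,0,0,1, 0,0,0,0.09,0,0,1, 0,0,0,0.11,0,0,1, 0,0,0,0.13,0,0,1, 0,0,0,0.15,0,0,1, 0,0,0,0.17,0,0,1, 0,0,0,0.19,0,0,1, 0,0,0,0.21,0,0,1, 0,0,0,0.23,0,0,1, 0,0,0,0.23,0,0,1]'
python3 - <<'E'
from h import *;rep((0,-86,66))
from station import optics
d=optics.get_image('scene');cv2.imwrite('pics/d.png',cv2.resize(d['image'][140:270,150:320,::-1],None,fx=4.5,fy=4.5,interpolation=cv2.INTER_CUBIC))
E
```

```text
t: 4.32
tool_pos: [0.4919, -0.1328, 0.067]
tool_rot: [2.482, 1.924, 0.001]
contact_force: [0.0, -1.4, 1.4]
opening: 0.0852
grip_force: 1.1
t 4.325 tool shaker xy [ 1.000e-01 -1.159e+02] z 67.0 tool-x angle in shaker deg 90.1 tilt -1.0 F [ 0.  -1.4  1.4]
shift/0.3: [ 0.1   -0.     0.003]
```

View pics/d.png

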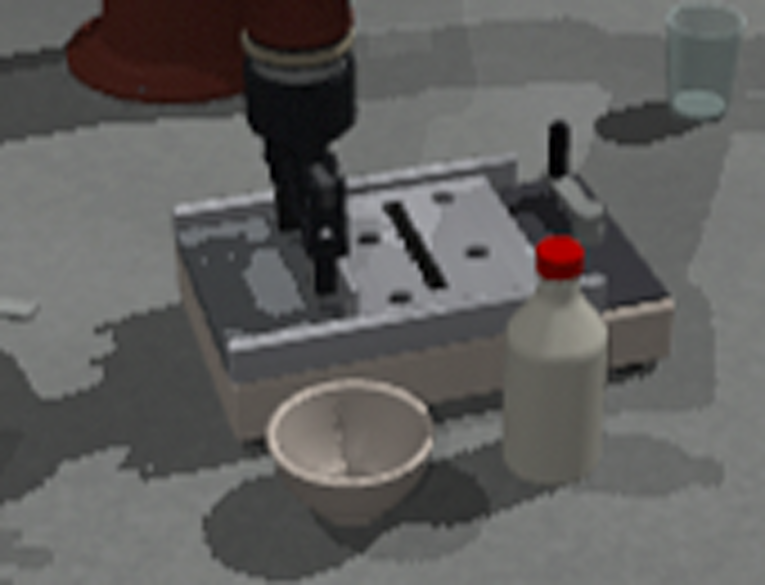

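The platform has slid about 55 mm, straight, with the lip still against the fingers at (345,285). It has about 30 mm to go.

```bash
python3 -m pendant '[0,0,0,0.015,0,0,1, 0,0,0,0.03,0,0,1, 0,0,0,0.04,0,0,1, 0,0,0,0.05,0,0,1, 0,0,0,0.058,0,0,1, 0,0,0,0.066,0,0,1, 0,0,0,0.074,0,0,1, 0,0,0,0.08,0,0,1, 0,0,0,0.086,0,0,1, 0,0,0,0.092,0,0,1, 0,0,0,0.096,0,0,1, 0,0,0,0.096,0,0,1]'
python3 - <<'E'
from h import *;rep((0,-86,66))
from station import optics
d=optics.get_image('scene');cv2.imwrite('pics/e.png',cv2.resize(d['image'][140:270,150:320,::-1],None,fx=4.5,fy=4.5,interpolation=cv2.INTER_CUBIC))
E
```

```text
t: 5.88
tool_pos: [0.4983, -0.1045, 0.066]
tool_rot: [-2.482, -1.924, -0.0]
contact_force: [0.3, -0.3, -0.1]
opening: 0.0853
grip_force: 0.0
t 5.875 tool shaker xy [ -0.8 -86.8] z 66.0 tool-x angle in shaker deg 90.1 tilt -1.0 F [ 0.3 -0.3 -0.1]
shift/0.3: [ 0.003  0.003 -0.   ]
```

View pics/e.png

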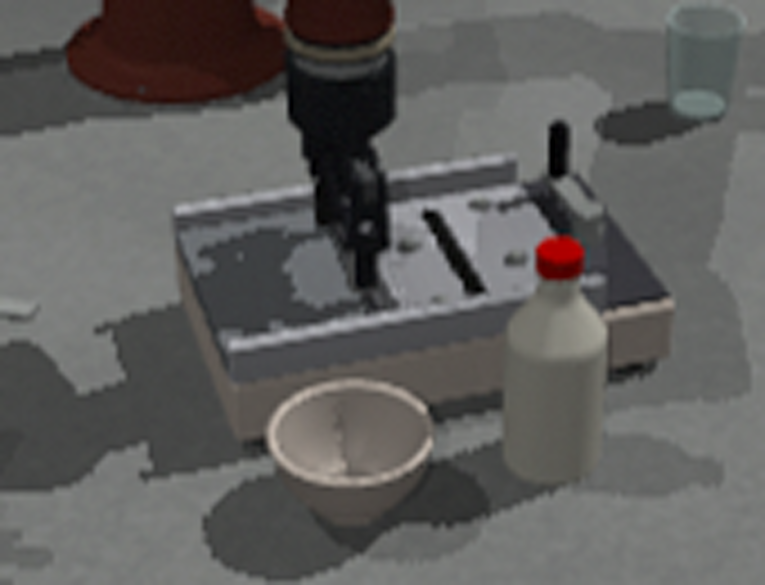

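The platform appears to have dropped: studs fill the holes at (408,243) and (515,258), and the contact force is gone. I'll back off, lift, and check it with depth.

```bash
python3 -m pendant '[0,0,0,-0.05,0,0,1, 0,0,0,-0.06,0,0,1, 0,0,0,-0.06,0,-0.15,1, 0,0,0,-0.06,0,-0.3,1, 0,0,0,-0.06,0,-0.45,1, 0,0,0,-0.06,0,-0.5,1, 0,0,0,-0.06,0,-0.5,1]'
python3 - <<'E'
from h import *;rep((-90,150,215))
from station import optics
d=optics.get_image('scene');s=np.load('sh.npz')
R=cv2.Rodrigues(np.array(d['rvec']))[0];t=np.array(d['tvec'])
v,u=np.mgrid[:384,:512];Z=d['depth'];P=np.stack([(u-d['cx'])/d['fx']*Z,(v-d['cy'])/d['fy']*Z,Z],-1).reshape(-1,3)[Z.ravel()>0]
W=(P-t)@R;l=np.c_[(W[:,:2]-s['o'])@s['R'],W[:,2]]*1000
def med(n,x0,x1,y0,y1):
    m=(l[:,0]>x0)&(l[:,0]<x1)&(l[:,1]>y0)&(l[:,1]<y1)&(l[:,2]>40)
    q=l[m]; A=np.c_[q[:,:2],np.ones(len(q))] if len(q) else None
    print(n,m.sum(),np.median(q[:,2]).round(1), 'lstsq',np.linalg.lstsq(A,q[:,2],rcond=None)[0].round(3))
med('platform -x',-75,-30,-60,60);med('platform all',-75,75,-60,60);med('load deck',-70,70,-180,-110)
d=optics.get_image('top');cv2.imwrite('pics/f.png',cv2.resize(d['image'][145:245,195:328,::-1],None,fx=6,fy=6,interpolation=cv2.INTER_CUBIC))
E
```

```text
t: 6.8
tool_pos: [0.4943, -0.1228, 0.2168]
tool_rot: [2.483, 1.923, 0.001]
contact_force: [-0.4, 0.3, -0.2]
opening: 0.0855
grip_force: 0.0
t 6.8 tool shaker xy [-1.000e-01 -1.056e+02] z 216.8 tool-x angle in shaker deg 90.0 tilt -1.0 F [-0.4  0.3 -0.2]
shift/0.3: [ 0.852 -0.299  0.006]
platform -x 284 70.7 lstsq [  0.234  -2.395 139.883]
platform all 919 70.9 lstsq [  0.3    -2.864 130.456]
load deck 2114 412.5 lstsq [  1.518   0.465 393.488]
```

View pics/f.png

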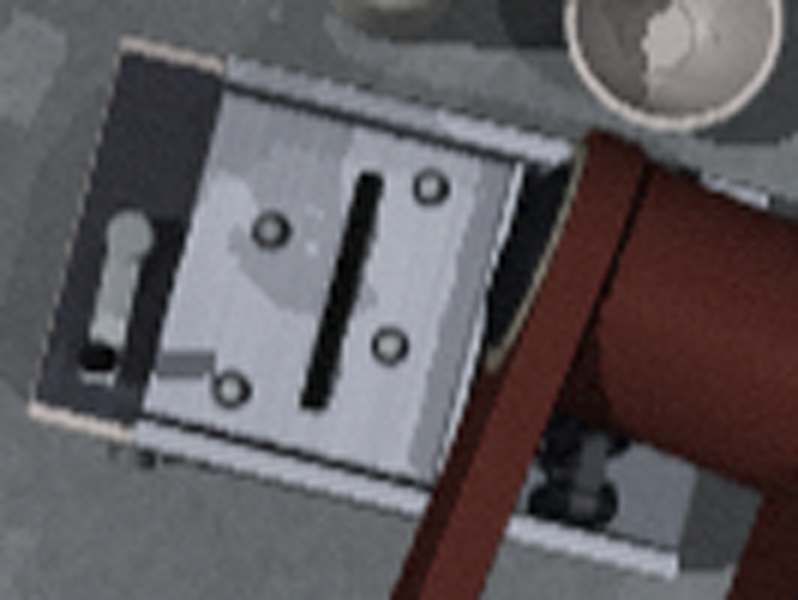

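The top view shows the platform seated, with a stud centred in each hole at (270,231), (430,188), (230,390) and (390,346). The latch is still open, with the knob at (98,356). Next I'll move over to the latch with the fingers shut.

```bash
python3 -m pendant '[0,0,-0.2,0.15,-0.06,0,0.5, 0,0,-0.4,0.3,-0.12,0,0, 0,0,-0.6,0.45,-0.18,0,0, 0,0,-0.8,0.6,-0.24,0,0, 0,0,-0.9,0.7,-0.29,0,0, 0,0,-0.98,0.77,-0.29,0,0, 0,0,-0.98,0.77,-0.29,0,0, 0,0,-0.98,0.77,-0.29,0,0]'
python3 - <<'E'
from h import *;rep((-88,125,93))
from station import telemetry,optics;print(telemetry.get_obs()['q'])
d=optics.get_image('scene');s=np.load('sh.npz')
def hz(x,y,z):
    w=np.r_[s['R']@np.array([x,y])/1000+s['o'],z/1000];u,v=pix(d,w).round().astype(int)
    Z=d['depth'][v,u];R=cv2.Rodrigues(np.array(d['rvec']))[0]
    c=np.array([(u-d['cx'])/d['fx']*Z,(v-d['cy'])/d['fy']*Z,Z]);return ((R.T@(c-np.array(d['tvec'])))[2]*1000).round(1)
for x in(-40,0,40): print('plate',[hz(x,y,66) for y in(-55,-15,20,55)])
print('load deck',[hz(x,-120,72) for x in(-40,0,40)])
E
```

```text
t: 7.9
tool_pos: [0.4668, 0.1224, 0.2147]
tool_rot: [-1.914, -2.489, 0.004]
contact_force: [-0.6, -0.4, 0.5]
opening: 0.0
grip_force: 0.0
t 7.9 tool shaker xy [-88.3 124.9] z 214.7 tool-x angle in shaker deg 119.4 tilt -1.0 F [-0.6 -0.4  0.5]
shift/0.3: [-0.     0.002  0.406]
[ 1.02281468e-01 -2.86647968e-01  1.95183558e+00 -4.23173482e-04
  1.47923273e+00 -1.57605865e-01]
plate [np.float64(70.9), np.float64(68.3), np.float64(70.0), np.float64(67.2)]
plate [np.float64(71.4), np.float64(66.0), np.float64(69.3), np.float64(69.1)]
plate [np.float64(66.4), np.float64(67.9), np.float64(68.8), np.float64(163.1)]
load deck [np.float64(75.4), np.float64(77.0), np.float64(75.4)]
```

By depth the plate top lies about 6.5 mm below the loading deck, against an expected 6, so it is seated. I'll turn to 135° and descend.

```bash
python3 -m pendant '[0,0,-0.3,0,0,0.1,0, 0,0,-0.52,0,0,0.2,0, 0,0,-0.52,0,0,0.3,0, 0,0,-0.52,0,0,0.37,0, 0,0,-0.52,0,0,0.405,0, 0,0,-0.52,0,0,0.405,0]'
python3 - <<'E'
from h import *
import io,contextlib
rep((-88,125,93))
for a in (0.05,.4,.8,1.2,1.57):
    k=np.array([-60*np.cos(a),100-60*np.sin(a)])-19*np.array([.707,-.707])
    print(a,k.round(1));rep((*k,93))
E
```

```text
t: 8.7
tool_pos: [0.4671, 0.1224, 0.0942]
tool_rot: [-1.559, -2.726, 0.001]
contact_force: [-0.6, -0.5, -0.0]
opening: 0.0004
grip_force: 0.0
t 8.7 tool shaker xy [-88. 125.] z 94.2 tool-x angle in shaker deg 135.0 tilt -1.0 F [-0.6 -0.5 -0. ]
shift/0.3: [ 0.    -0.     0.004]
0.05 [-73.4 110.4]
t 8.7 tool shaker xy [-88. 125.] z 94.2 tool-x angle in shaker deg 135.0 tilt -1.0 F [-0.6 -0.5 -0. ]
shift/0.3: [-0.069  0.     0.004]
0.4 [-68.7  90.1]
t 8.7 tool shaker xy [-88. 125.] z 94.2 tool-x angle in shaker deg 135.0 tilt -1.0 F [-0.6 -0.5 -0. ]
shift/0.3: [-0.128 -0.037  0.004]
0.8 [-55.2  70.4]
t 8.7 tool shaker xy [-88. 125.] z 94.2 tool-x angle in shaker deg 135.0 tilt -1.0 F [-0.6 -0.5 -0. ]
shift/0.3: [-0.206 -0.052  0.004]
1.2 [-35.2  57.5]
t 8.7 tool shaker xy [-88. 125.] z 94.2 tool-x angle in shaker deg 135.0 tilt -1.0 F [-0.6 -0.5 -0. ]
shift/0.3: [-0.284 -0.035  0.004]
1.57 [-13.5  53.4]
t 8.7 tool shaker xy [-88. 125.] z 94.2 tool-x angle in shaker deg 135.0 tilt -1.0 F [-0.6 -0.5 -0. ]
shift/0.3: [-0.344  0.007  0.004]
```

```bash
python3 -m pendant '[0,0,0,-0.05,0,0,0, 0,0,0,-0.07,0,0,0, 0,0,0,-0.1,-0.022,0,0, 0,0,0,-0.13,-0.037,0,0, 0,0,0,-0.165,-0.047,0,0, 0,0,0,-0.205,-0.052,0,0, 0,0,0,-0.245,-0.047,0,0, 0,0,0,-0.285,-0.035,0,0, 0,0,0,-0.31,-0.023,0,0, 0,0,0,-0.33,-0.01,0,0, 0,0,0,-0.342,0,0,0, 0,0,0,-0.342,0,0,0]'
python3 - <<'E'
from h import *;rep((-40,80,93))
from station import optics
d=optics.get_image('scene');cv2.imwrite('pics/g.png',cv2.resize(d['image'][140:270,150:320,::-1],None,fx=4.5,fy=4.5,interpolation=cv2.INTER_CUBIC))
E
```

```text
t: 10.2
tool_pos: [0.5201, 0.0346, 0.0948]
tool_rot: [1.557, 2.728, 0.0]
contact_force: [0.2, -0.3, 0.1]
opening: -0.0
grip_force: 0.0
t 10.2 tool shaker xy [-14.6  53.3] z 94.8 tool-x angle in shaker deg 135.1 tilt -1.0 F [ 0.2 -0.3  0.1]
shift/0.3: [0.123 0.003 0.006]
```

View pics/g.png

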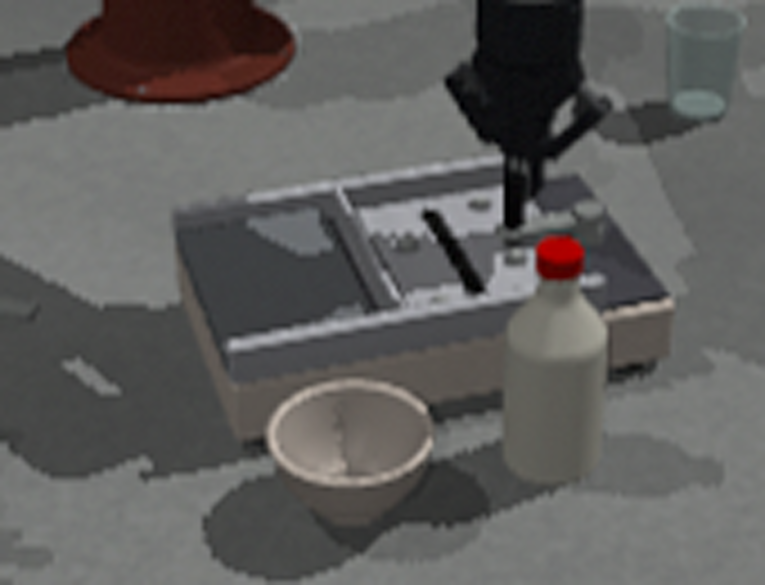

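The latch arm now lies over the platform, pointing from (590,215) to (510,235), nearly at its stop. I'll nudge it a few mm more, then retreat and check.

```bash
python3 -m pendant '[0,0,0,-0.008,0.008,0,0, 0,0,0,-0.014,0.014,0,0, 0,0,0,-0.014,0.014,0,0]'
python3 -m pendant '[0,0,0,0.04,0,0,0, 0,0,0,0.12,0,0,0, 0,0,0,0.12,0,-0.15,0, 0,0,0,0.12,0,-0.3,0, 0,0,0,0.2,-0.15,-0.4,0, 0,0,0,0.3,-0.3,-0.4,0, 0,0,0,0.3,-0.45,-0.4,0, 0,0,0,0.3,-0.45,-0.4,0, 0,0,0,0.3,-0.45,-0.4,0]'
python3 - <<'E'
from h import *;rep((-40,80,93))
from station import optics
d=optics.get_image('top');cv2.imwrite('pics/h.png',cv2.resize(d['image'][145:245,195:328,::-1],None,fx=6,fy=6,interpolation=cv2.INTER_CUBIC))
E
```

```text
t: 10.62
tool_pos: [0.5217, 0.0353, 0.094]
tool_rot: [-1.552, -2.719, 0.002]
contact_force: [-12.2, 8.3, 6.9]
opening: -0.0001
grip_force: 6.4
t: 11.75
tool_pos: [0.364, 0.0421, 0.2154]
tool_rot: [1.557, 2.726, 0.002]
contact_force: [0.4, -0.3, -0.3]
opening: -0.0002
grip_force: 0.0
t 11.75 tool shaker xy [-167.7   21.4] z 215.4 tool-x angle in shaker deg 135.0 tilt -1.0 F [ 0.4 -0.3 -0.3]
shift/0.3: [-0.163  0.438  0.409]
```

View pics/h.png

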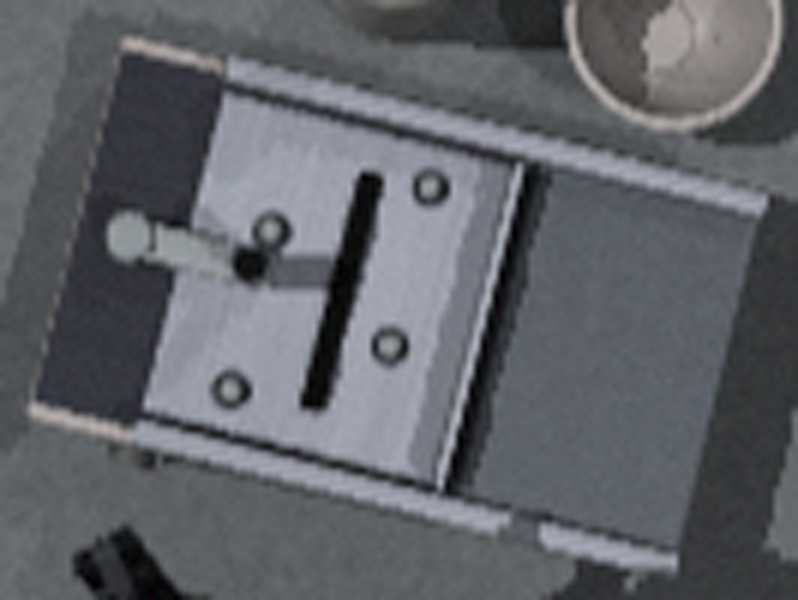

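The platform is seated, with the four studs centred in its holes. The latch points to -y at its stop (12 N of stop force was felt), knob at (250,265), and the robot is clear.

```bash
python3 -c "
from station import ctrl;print(ctrl.finish_job())"
```

```text
the job is handed in; nothing more can be done
None
```

The platform is seated flat over all four studs, the latch is swung round to its stop, and the job is handed in at about 12 s of the 48 s limit; I did not see a verdict from the judge.

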